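# Make up two gift sets and close the case

### The arm

A 7-joint arm with a two-finger parallel gripper is mounted at the origin on a cart in front of the work surface, level with it; the furniture and walls round the work are solid. World frame = base frame: x ahead of the robot, y to its left, z up, the work surface at z = 0. Lengths are in m, angles in rad, forces in N, time in s.
With the tool pointing down it reaches from about 0.425 to 0.925 m from the base axis. Payload 6.8 kg.
Tool frame: the origin (TCP) lies at the very end of the fingers, on their centre line; the grasp point (between the pads) lies 19 mm behind it; z points along the fingers, y is the line along which they close (so a half turn about z gives the same grasp; the last joint's range is limited). The gripper opens to 85 mm and grips with 20 to 120 N. Pads are 22 mm wide; open, the fingers measure 114 mm over their backs; the gripper's body (76 mm by 85 mm) begins 54 mm behind the grasp point. The pads swing forward as they close: fully open they stand 13 mm farther back than shut.
Start: joints at [-0.876, 0.477, 0.022, 1.555, -0.011, 1.109, -0.083], TCP at [0.486, 0.469, 0.231] pointing down, gripper open.
Joint ranges: [-2.96, 2.96], [-0.34, 2.1], [-1.41, 1.46], [0.24, 2.44], [-1.37, 4.51], [0.17, 1.92], [-2.96, 2.96]. Speed limits (rad/s): [2.39, 2.39, 3.14, 3.14, 3.14, 3.14, 3.14].

### API

Orientations are given as a unit quaternion [w, x, y, z].
In Python, from workcell import bot gives the robot as it stands. The module is installed in compiled form; this text tells all that it offers.
- The arm moves only by the shell command python3 -m crank 'ROWS'. ROWS is JSON, a list that holds one entry, the list of rows, each a list of 7 numbers: the shift along the tool's x, y, z in m, then the turn, a rotation vector about the tool's x, y, z in degrees, then the finger opening in m, from 0 to 0.0854. In form: [[[dx, dy, dz, wx, wy, wz, jaw], ...]]. A call has 1 to 12 rows; each row shifts and turns the commanded pose from where the row before left it, along the tool's axes as they then stand; what a row does not reach is not made up. A row lasts 1/8 s, in which the tool goes at most 62.5 mm and 10.7 degrees, less where a joint would pass 70% of its speed; a pose out of reach is approached as far as the arm can. A call with a gripper value outside its range is refused whole. The fingers move at their own pace and stop on an object; the grip force is fixed at half the most. Time passes only in rows, so rows that do not move let the fingers close. It gives the time, the measured TCP pose, the force, the opening and the grip force at its end, in the units of the state.
- bot.state(): the state, without advancing time (a new reading comes with each control period).
- bot.capture(name): name is "scene" or "top" or "wrist"; returns a dict with "image" (480x640x3 uint8, red, green, blue), "range_z" (480x640 float32, m along the optical axis (not along the pixel's ray), 0 where there is no reading), "K" (3x3 intrinsics, pixels), "dist" ([k1, k2, p1, p2, k3] as OpenCV has them; the pictures are not rectified), "R" (3x3) and "t" (3): a world point X has camera coordinates R X + t. Camera axes: x right, y down, z forward; pixel columns grow to the right and rows downward; lengths in m; the calibration is good to about 2 mm. A picture is of the moment at which its call begins.
- bot.job_done(): hands the job in; it is judged then, once.
Trained networks look in the newest picture that a camera, given by its name, has taken for a name from the list of things; names that differ only in an ending like _2 or _b are one class to them, and where a whole thing is asked for, a point or a joint stands for the part that bears it (a point fixed in the world has none). Each returns a list of dicts, best first, with "conf" (0 to 1); they miss things now and then, are a little off and sometimes report something else, mostly with a low value. They report only what shows in the picture. A call takes as long as a camera call. They do not tell look-alikes from the thing itself.
- bot.silhouettes(camera, label): "mask" (480x640 bool, what is visible of it) and "box" ([left, top, width, height] in pixels, round what is visible of it).
The state is a dict: "time": time; "q": joint angles; "joint_vel": joint speeds; "tau": joint torques, N m; "tool_pos": TCP position; "eef_rot": TCP orientation; "ft_force": force on the tool from outside, world axes, zero at the start; "torque": the same for the moment, N m; "opening": finger opening in m; "grip_force": force on a finger pad.
Only numpy, scipy, OpenCV 4.12 (cv2) and the standard library are available. Lean on these libraries where they do the work, as an engineer would, in place of code of your own. Each camera call takes 0.05 s, during which the arm holds its last target. There are 200 camera calls.

### The job

Make up two gift sets from the goods set out on the table: put the larger flowered box and the candle tin into the hinged wooden case, and the smaller flowered box and the egg in its glass cup into the open wooden tray, each standing upright and flat on the floor of the recess shaped for it. Then close the lid of the case fully. Leave the pack of cards where it is.

Things in the scene. Friction and masses are not known exactly. Their poses are not given: they have to be found in the camera images.
- box_large: The larger of two small lidded card boxes, black sides and a flowered top: 63 (x) x 71 (y) x 30 mm high. Origin at the centre of its underside, z up. Loose; stands on the table.
- box_small: The smaller, lower one of the two flowered card boxes: 57 (x) x 63 (y) x 22 mm high. Origin at the centre of its underside, z up. Loose.
- candle: Candle in a round brass tin, 50 mm across, 28 mm high. Origin at the centre of its underside, z up. Loose.
- egg: Wooden egg fixed in a round glass cup, one piece: cup 42 mm across and 28 mm high, top of the egg at 58 mm, egg 36 mm across. Origin at the centre of its underside, z up. Loose.
- case: Fixed base of the hinged wooden case, 93 (x) x 163 (y) x 15 mm. Origin: centre of underside; -x side (brass clasp) faces the robot, hinge on the +x side. Recesses, floor 5 mm above the underside, 10 mm deep: rectangular 83 (x) x 75 (y) mm at x 0, y +39 mm for the larger box (63 mm side along y), round 62 mm wide at x 0, y -45.5 mm for the candle. Shut, 35 mm are clear above their floors.
- case_lid (a joint): Lid angle, rad: 0 shut, 1.9 fully open; starts open, just past upright. Hinge axis parallel to case y at case x +46.5, z +15 mm. Lid: a shell 93 mm from hinge to free edge, 163 mm wide, 30 mm high outside, 25 mm deep inside; top at 45 mm when shut. Stiff hinge: it stays where left, 1 to 3 N at the free edge swing it. No latch.
- tray: Open wooden tray, no lid, fixed, 85 (x) x 149 (y) x 15 mm. Origin: centre of underside; -x side faces the robot. Recesses, floor 5 mm above the underside, 10 mm deep: rectangular 75 (x) x 69 (y) mm at x 0, y +35 mm for the smaller box (57 mm side along y), round 54 mm wide at x 0, y -42.5 mm for the egg cup.
- deck: Bystander: a flat pack of cards with coloured hexagons, 62 x 88 x 14 mm, lying on the table at the right. Loose. Origin at the centre of its underside.
Things that resemble listed ones, but are neither listed nor needed, are in the scene too. Leave any turquoise look-alike of the candle alone.

How it is judged:
By the outcome, as a careful person would: the job done as asked, in the order asked, and still so for the second after the job is handed in, with the robot touching nothing.
It also fails if it takes over 112 s, if anything falls off the work surface, if the arm or the gripper's body presses on something with over 40 N, if the wrist force passes 120 N, or if a joint passes its speed limit or range.

## Working session

There is one attempt and no reset: what is moved stays moved. The work goes in short steps, Python scripts to look and compute and a shell command to move; the robot and the scene stay as the last step left them, time stands still between calls to the robot, and variables do not carry over. Pictures are saved under pics/ and viewed, at most 14 in all, crops included, and the job is handed in when it is done.

```bash
mkdir -p pics
cat > h.py <<'E'
import numpy as np, cv2
from workcell import bot
def cloud(c):
    z=c["range_z"]; K=c["K"]; h,w=z.shape
    u,v=np.meshgrid(np.arange(w),np.arange(h))
    p=cv2.undistortPoints(np.stack([u,v],-1).reshape(-1,1,2).astype(np.float64),K,np.array(c["dist"],float)).reshape(h,w,2)
    P=np.dstack([p[...,0]*z,p[...,1]*z,z])
    W=(P-np.array(c["t"]))@np.array(c["R"])
    W[z<=0]=np.nan
    return W
def save(c,n,crop=None):
    im=c["image"][...,::-1]
    if crop: im=im[crop[1]:crop[3],crop[0]:crop[2]]
    cv2.imwrite("pics/"+n+".png",im)
E
python3 - <<'E'
from h import *
print(bot.state())
ims=[]
for n in ["scene","top"]:
    c=bot.capture(n); save(c,n+"0"); W=cloud(c)
    for l in ["box_large","box_small","candle","egg","case","case_lid","tray","deck"]:
        for d in bot.silhouettes(n,l):
            m=d["mask"]; P=W[m]; P=P[~np.isnan(P[:,0])]
            if len(P)<10: print(n,l,d["conf"],"few");continue
            zt=np.percentile(P[:,2],95); T=P[abs(P[:,2]-zt)<.006]
            r=cv2.minAreaRect((T[:,:2]*1000).astype(np.float32))
            print(n,l,round(d["conf"],2),d["box"],"ztop",zt.round(4),"rect",np.round(r[0],1),np.round(r[1],1),round(r[2],1),"med",np.median(T,0).round(3))
E
```

```text
{'time': 0.0, 'q': array([-0.87610929,  0.47780556,  0.02234853,  1.55647523, -0.01150793,
        1.1092959 , -0.08307271]), 'joint_vel': array([ 0.0003779 ,  0.00117861, -0.00052911, -0.00043765,  0.00103977,
       -0.00112166,  0.00017301]), 'tau': array([ 3.70315620e-04, -5.96454656e+01,  1.60736471e+00, -2.81198466e+01,
        1.23483044e-02,  9.19327314e-03, -2.75417108e-06]), 'tool_pos': array([0.48510271, 0.46849177, 0.23031219]), 'eef_rot': array([-2.99189365e-04,  3.90684145e-01,  9.20524328e-01, -8.78323719e-04]), 'ft_force': array([-0.72295241, -0.28424382,  0.93680149]), 'torque': array([-0.04201771,  0.00863594, -0.00565641]), 'grip_force': 0.0, 'opening': 0.08542604669389219}
scene box_large 0.81 [349.4, 214.0, 36.4, 32.8] ztop 0.032 rect [677.  155.9] [71.2 65.7] 7.6 med [0.675 0.153 0.03 ]
scene box_small 0.73 [257.5, 189.5, 29.3, 23.2] ztop 0.0239 rect [536.1 340.3] [60.9 62.8] 75.5 med [0.535 0.336 0.022]
scene candle 0.97 [398.6, 236.8, 28.5, 29.4] ztop 0.027 rect [718.3  45.1] [50. 50.] 78.0 med [0.719 0.047 0.023]
scene egg 0.57 [317.5, 185.2, 16.7, 27.3] ztop
[... 882 characters left out ...]
4 0.022]
top candle 0.59 [261.8, 237.5, 31.9, 30.7] ztop 0.027 rect [554.5 200.8] [48.  48.8] 1.5 med [0.557 0.204 0.022]
top egg 0.56 [224.4, 191.6, 26.7, 27.1] ztop 0.0567 rect [641.6 276. ] [25.3 22.8] 49.1 med [0.641 0.277 0.055]
top case 0.89 [308.7, 217.3, 83.4, 110.9] ztop 0.1057 rect [515.4 121.2] [ 30.  163.4] 88.0 med [0.513 0.121 0.104]
top case_lid 0.96 [306.6, 219.8, 34.2, 101.5] ztop 0.1071 rect [515.2 121.1] [ 29.7 163. ] 88.0 med [0.512 0.12  0.104]
top tray 0.87 [238.7, 299.8, 57.0, 90.0] ztop 0.0162 rect [391.7 211.6] [ 86.  149.2] 88.8 med [0.408 0.214 0.014]
top deck 0.73 [412.6, 180.9, 37.2, 46.7] ztop 0.0159 rect [660.9 -78.6] [61.6 87.4] 85.6 med [ 0.66  -0.079  0.013]
```

View pics/scene0.png

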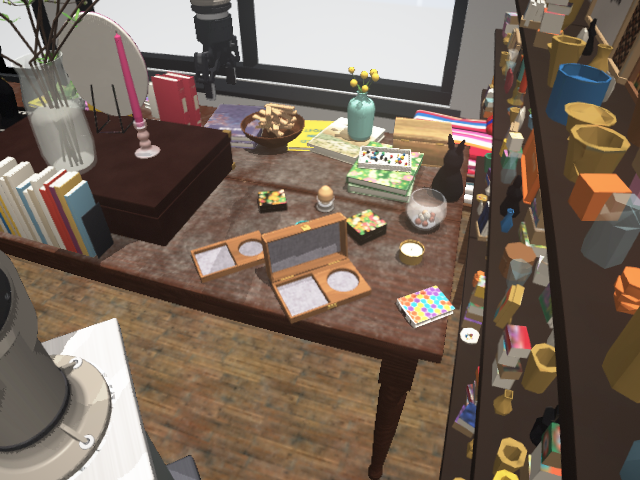

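View pics/top0.png

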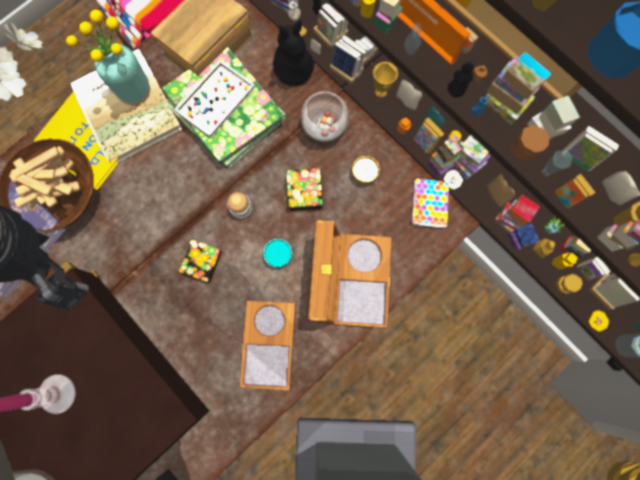

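The scene camera shows the tray at about (228,255), the case at (320,280) with its lid up, the egg at (325,198), the small box at (272,201), the large box at (367,226), the candle at (411,252) and the deck at (425,305). In the top view the turquoise look-alike is at (277,254). The case hinge faces left (+y), and the rectangular recesses are nearest the robot. Next I'll fit the recesses and the boxes.

```bash
cat >> h.py <<'E'
from scipy.spatial.transform import Rotation as Ro
def pose():
    s=bot.state(); q=s["eef_rot"]; return s["tool_pos"],Ro.from_quat([q[1],q[2],q[3],q[0]]),s
def plan(pos,yaw,n=None,jaw=None,tilt=0.0):
    """yaw: world angle (deg, mod 180) of tool y (closing axis), tool pointing down; prints rows (rotating while shifting).
    tilt (deg): rotation about tool y"""
    p,R,s=pose(); pos=np.array(pos,float)
    best=None
    for k in (0,180):
        a=np.radians(yaw+k); y=np.array([np.cos(a),np.sin(a),0]); z=np.array([0,0,-1.]); x=np.cross(y,z)
        T=Ro.from_matrix(np.stack([x,y,z],1))*Ro.from_euler("y",tilt,degrees=True)
        rv=(R.inv()*T).as_rotvec()
        if best is None or np.linalg.norm(rv)<np.linalg.norm(best): best=rv
    d=pos-p; rd=np.degrees(best)
    m=int(max(1,np.ceil(np.linalg.norm(d)/.05),np.ceil(np.linalg.norm(rd)/9))) if n is None else n
    j=s["opening"] if jaw is None else jaw
    print("d",d.round(4),"rot",rd.round(1),"rows",m,"q7 %.2f"%s["q"][6])
    Rc=R
    for i in range(m):
        t=Rc.inv().apply(d/m); print([round(float(v),4) for v in t]+[round(float(v),1) for v in rd/m]+[round(float(min(j,.0854)),3)],end=",")
        Rc=Rc*Ro.from_rotvec(best/m)
    print()
E
python3 - <<'E'
from h import *
c=bot.capture("top"); W=cloud(c)
for l,s in [("case",(93,163)),("tray",(85,149))]:
    d=bot.silhouettes("top",l)[0]; m=cv2.dilate(d["mask"].astype(np.uint8),np.ones((5,5)))>0
    P=W[m]; P=P[~np.isnan(P[:,0])]
    T=P[(P[:,2]>.012)&(P[:,2]<.0195)]; print(l,len(T),cv2.minAreaRect((T[:,:2]*1000).astype(np.float32)))
    # floors
    F=(W[...,2]>.002)&(W[...,2]<.009)&m
    n,lab,st,ce=cv2.connectedComponentsWithStats(F.astype(np.uint8))
    for i in range(1,n):
        if st[i,4]>150:
            Q=W[lab==i]; print("  floor",st[i,4],cv2.minAreaRect((Q[:,:2]*1000).astype(np.float32)),Q.mean(0).round(4))
d=bot.silhouettes("top","case_lid")[0]; P=W[d["mask"]]; P=P[~np.isnan(P[:,0])]
for z in (.03,.05,.07,.09,.1,.104):
    T=P[abs(P[:,2]-z)<.004]; 
    if len(T)>3: print("lid z",z,len(T),T.min(0).round(3),T.max(0).round(3))
for l in ["box_large","box_small","egg","candle"]:
    for n in ("top",):
        d=bot.silhouettes(n,l)[0]; P=W[d["mask"]]; P=P[~np.isnan(P[:,0])]
        z=np.percentile(P[:,2],90); T=P[P[:,2]>z-.01]; print(l,cv2.minAreaRect((T[:,:2]*1000).astype(np.float32)),T.mean(0).round(4))
pk=c["image"][160:400,170:400]; cv2.imwrite("pics/crop.png",cv2.resize(pk[...,::-1],None,fx=2.5,fy=2.5))
print("R",np.array(c["R"]).round(2).tolist(), "cam", (-np.array(c["R"]).T@np.array(c["t"])).round(2))
plan([.535,.341,.15],73.6)
E
```

```text
case 2288 ((513.018310546875, 58.22433090209961), (120.1243896484375, 164.3358917236328), 87.45246124267578)
  floor 835 ((559.1923828125, 42.99620056152344), (59.999210357666016, 60.20468521118164), 47.73444366455078) [0.5588 0.0433 0.0051]
  floor 1886 ((473.7299499511719, 46.43267822265625), (83.24612426757812, 75.31298828125), 87.8141860961914) [0.4732 0.0465 0.0052]
tray 1673 ((391.8836975097656, 211.3555145263672), (85.80819702148438, 148.98667907714844), 88.87745666503906)
  floor 707 ((434.5933532714844, 210.84255981445312), (52.60730743408203, 52.985572814941406), 28.194486618041992) [0.4342 0.2111 0.0052]
  floor 1663 ((356.64923095703125, 212.638916015625), (75.76255798339844, 68.2610092163086), 89.20967102050781) [0.3563 0.2127 0.0053]
lid z 0.03 10 [0.433 0.093 0.026] [0.593 0.117 0.034]
lid z 0.05 10 [0.433 0.096 0.047] [0.593 0.127 0.053]
lid z 0.07 8 [0.433 0.098 0.067] [0.593 0.132 0.073]
lid z 0.09 7 [0.433 0.102 0.089] [0.593 0.125 0.094]
lid z 0.1 899 [0.433 0.103 0.097] [0.595 0.138 0.104]
lid z 0.104 1716 [0.433 0.103 0.1  ] [0.595 0.138 0.108]
box_large ((677.3
[... 172 characters left out ...]
33430862426758, 61.94721221923828), 74.38766479492188) [0.5347 0.3403 0.0214]
egg ((641.9007568359375, 277.495849609375), (31.07985496520996, 31.626962661743164), 55.66511535644531) [0.6402 0.2762 0.0516]
candle ((554.3240356445312, 201.42559814453125), (48.09785079956055, 46.66425704956055), 1.9791254997253418) [0.5549 0.2011 0.021 ]
R [[0.03, -1.0, 0.01], [-0.98, -0.03, -0.21], [0.21, 0.0, -0.98]] cam [0.4  0.12 0.87]
d [ 0.0495 -0.1279 -0.0813] rot [ -0.   -0.  -29.6] rows 4 q7 -0.08
[-0.0316, -0.0133, 0.0203, -0.0, -0.0, -7.4, 0.085],[-0.0296, -0.0173, 0.0203, -0.0, -0.0, -7.4, 0.085],[-0.0271, -0.0209, 0.0203, -0.0, -0.0, -7.4, 0.085],[-0.0242, -0.0243, 0.0203, -0.0, -0.0, -7.4, 0.085],
```

View pics/crop.png

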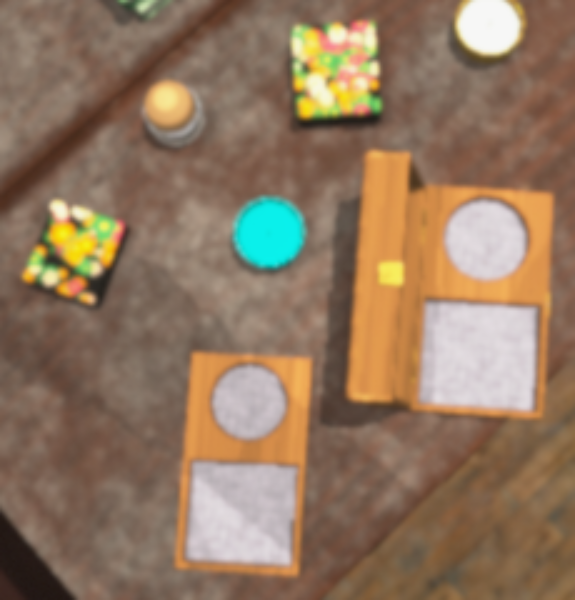

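The crop shows the boxes, egg and recesses where the networks put them. The small box in the crop is at (75,253), the egg at (172,112), and the empty recesses are at (250,400), (242,512), (487,238) and (480,355). I'll start with the small box. It gets gripped across its 63 mm side, 12 mm off-centre, so the arm can still reach the near tray recess.

```bash
python3 -c "
from h import *
plan([.532,.330,.13],-16)"
```

```text
d [ 0.0465 -0.1389 -0.1013] rot [-0. -0. 60.] rows 7 q7 -0.08
[-0.0189, -0.009, 0.0145, -0.0, -0.0, 8.6, 0.085],[-0.02, -0.0061, 0.0145, -0.0, -0.0, 8.6, 0.085],[-0.0207, -0.003, 0.0145, -0.0, -0.0, 8.6, 0.085],[-0.0209, 0.0001, 0.0145, -0.0, -0.0, 8.6, 0.085],[-0.0207, 0.0032, 0.0145, -0.0, -0.0, 8.6, 0.085],[-0.02, 0.0062, 0.0145, -0.0, -0.0, 8.6, 0.085],[-0.0188, 0.0092, 0.0145, -0.0, -0.0, 8.6, 0.085],
```

```bash
python3 -m crank '[[[-0.019,-0.009,0.0145,0,0,8.6,0.085],[-0.020,-0.006,0.0145,0,0,8.6,0.085],[-0.0207,-0.003,0.0145,0,0,8.6,0.085],[-0.021,0,0.0145,0,0,8.6,0.085],[-0.0207,0.003,0.0145,0,0,8.6,0.085],[-0.020,0.006,0.0145,0,0,8.6,0.085],[-0.019,0.009,0.0145,0,0,8.6,0.085],[0,0,0,0,0,0,0.085]]]'
python3 - <<'E'
from h import *
c=bot.capture("wrist"); save(c,"w1"); W=cloud(c)
d=bot.silhouettes("wrist","box_small")
for x in d[:2]:
    P=W[x["mask"]]; P=P[~np.isnan(P[:,0])]; T=P[(P[:,2]>.015)&(P[:,2]<.03)]
    print(x["conf"],cv2.minAreaRect((T[:,:2]*1000).astype(np.float32)),T.mean(0).round(4))
p,R,s=pose(); print(p)
L=R.inv().apply((W-p).reshape(-1,3)).reshape(W.shape)
m=(abs(L[...,2])<.06)&(abs(L[...,0])<.02)
print("finger max z in tool:",m.sum(), np.nanpercentile(L[m][:,2],[50,95,99,100]) if m.sum() else "", np.nanmin(L[m],0) if m.sum() else "",np.nanmax(L[m],0) if m.sum() else "")
E
```

```text
time: 2.3
tool_pos: [0.5314, 0.3274, 0.1289]
eef_rot: [0.001, 0.8, 0.6, -0.001]
ft_force: [-0.4, 0.2, -0.4]
opening: 0.0848
grip_force: 0.0
0.8 ((535.4631958007812, 340.8729553222656), (56.4321403503418, 62.21804428100586), 73.66221618652344) [0.5359 0.3422 0.0218]
[0.53126807 0.33069082 0.13025299]
finger max z in tool: 10890 [-0.03794679  0.05264331  0.05834788  0.0599622 ] [-0.01998444 -0.19845123 -0.05999949] [0.01993364 0.07465174 0.0599622 ]
```

View pics/w1.png

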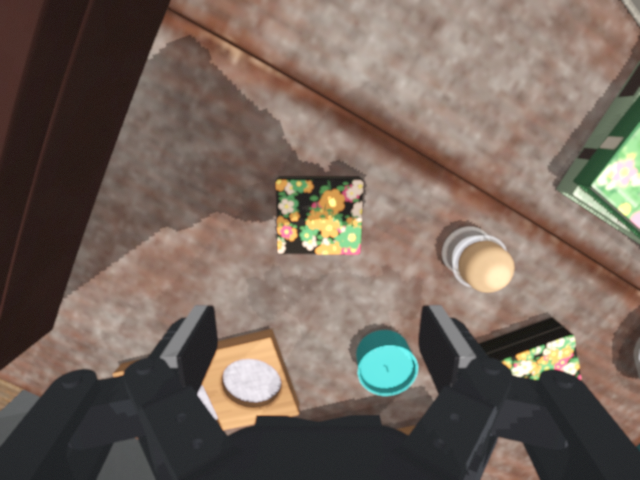

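The wrist view shows the box top centred at (320,216), with the fingertips at (205,312) and (430,312). I'll read the fingertip depth at those pixels.

Run:
```python
from h import *
c=bot.capture("wrist"); W=cloud(c); P=[pose()[0]]
for i in range(3): bot.capture("wrist"); P.append(pose()[0])
P=np.array(P); print(P.round(4).tolist()); p=P.mean(0); R=pose()[1]
L=R.inv().apply((W-p).reshape(-1,3)).reshape(W.shape)
for (a,b) in ((150,225),(415,490)):
    Q=L[300:400,a:b].reshape(-1,3); Q=Q[(Q[:,2]<.05)]; z=Q[:,2].max(); T=Q[Q[:,2]>z-.006]
    print("tip",z.round(4),len(T),T.min(0).round(3),T.max(0).round(3))
plan([.532,.330,.010],-16)
```

```text
[[0.5312, 0.3313, 0.1305], [0.5313, 0.3315, 0.1306], [0.5312, 0.3313, 0.1305], [0.5312, 0.3311, 0.1305]]
tip -0.012 224 [-0.012 -0.049 -0.018] [ 0.01  -0.043 -0.012]
tip -0.0118 218 [-0.012  0.042 -0.018] [ 0.01   0.048 -0.012]
d [ 0.0008 -0.0011 -0.1205] rot [ 0.  -0.1 -0. ] rows 3 q7 -0.79
[-0.0003, 0.0003, 0.0402, 0.0, -0.0, -0.0, 0.085],[-0.0003, 0.0003, 0.0402, 0.0, -0.0, -0.0, 0.085],[-0.0003, 0.0003, 0.0402, 0.0, -0.0, -0.0, 0.085],
```

```bash
python3 -m crank '[[[0,0,0.042,0,0,0,0.085],[0,0,0.042,0,0,0,0.085],[0,0,0.030,0,0,0,0.085],[0,0,0.0125,0,0,0,0.085],[0,0,0,0,0,0,0.055],[0,0,0,0,0,0,0.04],[0,0,0,0,0,0,0.04],[0,0,0,0,0,0,0.04],[0,0,0,0,0,0,0.04],[0,0,0,0,0,0,0.04]]]'
```

```text
time: 3.85
tool_pos: [0.5322, 0.3302, 0.0047]
eef_rot: [-0.0, 0.8, 0.6, 0.001]
ft_force: [-0.1, -0.1, 6.8]
opening: 0.0606
grip_force: 66.7
```

```bash
python3 -m crank '[[[0,0,-0.02,0,0,0,0.04],[0,0,-0.04,0,0,0,0.04],[0,0,-0.02,0,0,0,0.04],[0,0,0,0,0,0,0.04]]]'; python3 -c "
from h import *
plan([.3685,.2126,.075],88.8,12,.04)"
```

```text
time: 4.35
tool_pos: [0.5324, 0.3304, 0.0853]
eef_rot: [-0.0, 0.8, 0.6, 0.002]
ft_force: [0.1, -0.1, -1.0]
opening: 0.0603
grip_force: 65.9
d [-0.1639 -0.1178 -0.0103] rot [-0.  -0.2 75. ] rows 12 q7 -0.77
[-0.0132, -0.0104, 0.0008, -0.0, -0.0, 6.3, 0.04],[-0.0143, -0.0089, 0.0008, -0.0, -0.0, 6.3, 0.04],[-0.0152, -0.0073, 0.0008, -0.0, -0.0, 6.3, 0.04],[-0.0159, -0.0056, 0.0008, -0.0, -0.0, 6.3, 0.04],[-0.0164, -0.0038, 0.0008, -0.0, -0.0, 6.3, 0.04],[-0.0167, -0.002, 0.0008, -0.0, -0.0, 6.3, 0.04],[-0.0168, -0.0002, 0.0008, -0.0, -0.0, 6.3, 0.04],[-0.0167, 0.0017, 0.0008, -0.0, -0.0, 6.3, 0.04],[-0.0165, 0.0035, 0.0008, -0.0, -0.0, 6.3, 0.04],[-0.016, 0.0052, 0.0008, -0.0, -0.0, 6.3, 0.04],[-0.0153, 0.0069, 0.0008, -0.0, -0.0, 6.3, 0.04],[-0.0145, 0.0086, 0.0009, -0.0, -0.0, 6.3, 0.04],
```

```bash
sed -i 's/tilt=0.0):/tilt=0.0,ks=(0,180)):/; s/for k in (0,180):/for k in ks:/' h.py; python3 -c "
from h import *
plan([.3685,.2126,.085],88.8,12,.04,ks=(0,))"
```

```text
d [-0.1639 -0.1178 -0.0003] rot [   0.2   -0.  -105. ] rows 12 q7 -0.77
[-0.0132, -0.0104, -0.0, 0.0, -0.0, -8.7, 0.04],[-0.0115, -0.0123, -0.0, 0.0, -0.0, -8.7, 0.04],[-0.0095, -0.0139, -0.0, 0.0, -0.0, -8.7, 0.04],[-0.0073, -0.0152, -0.0, 0.0, -0.0, -8.7, 0.04],[-0.0049, -0.0161, -0.0, 0.0, -0.0, -8.7, 0.04],[-0.0024, -0.0166, -0.0, 0.0, -0.0, -8.7, 0.04],[0.0002, -0.0168, -0.0, 0.0, -0.0, -8.7, 0.04],[0.0027, -0.0166, -0.0, 0.0, -0.0, -8.7, 0.04],[0.0052, -0.016, 0.0, 0.0, -0.0, -8.7, 0.04],[0.0076, -0.015, 0.0, 0.0, -0.0, -8.7, 0.04],[0.0098, -0.0137, 0.0, 0.0, -0.0, -8.7, 0.04],[0.0118, -0.012, 0.0, 0.0, -0.0, -8.7, 0.04],
```

```bash
python3 -m crank '[[[-0.013,-0.0105,0,0,0,-8.75,0.04],[-0.0115,-0.012,0,0,0,-8.75,0.04],[-0.0095,-0.014,0,0,0,-8.75,0.04],[-0.007,-0.015,0,0,0,-8.75,0.04],[-0.005,-0.016,0,0,0,-8.75,0.04],[-0.0025,-0.0165,0,0,0,-8.75,0.04],[0,-0.017,0,0,0,-8.75,0.04],[0.0025,-0.0165,0,0,0,-8.75,0.04],[0.005,-0.016,0,0,0,-8.75,0.04],[0.0075,-0.015,0,0,0,-8.75,0.04],[0.010,-0.0135,0,0,0,-8.75,0.04],[0.012,-0.012,0,0,0,-8.75,0.04]]]'; python3 -c "
from h import *
for i in range(2): c=bot.capture('wrist')
save(c,'w2')
plan([.3685,.2126,.03],88.8,3,.04,ks=(0,)); print(pose()[0], pose()[2]['q'])"
```

```text
time: 5.85
tool_pos: [0.3666, 0.2113, 0.0823]
eef_rot: [-0.001, 0.008, 1.0, -0.0]
ft_force: [1.1, 0.4, -0.4]
opening: 0.0602
grip_force: 65.9
d [ 0.0028  0.0024 -0.0521] rot [-0.1 -0.2  0.1] rows 3 q7 0.76
[-0.001, 0.0009, 0.0174, -0.0, -0.1, 0.0, 0.04],[-0.001, 0.0008, 0.0174, -0.0, -0.1, 0.0, 0.04],[-0.0009, 0.0008, 0.0174, -0.0, -0.1, 0.0, 0.04],
[0.36570223 0.21022055 0.08213837] [-0.47369755  0.30927871 -0.22446988  2.25017013  0.11997944  0.5969196
  0.76343621]
```

View pics/w2.png

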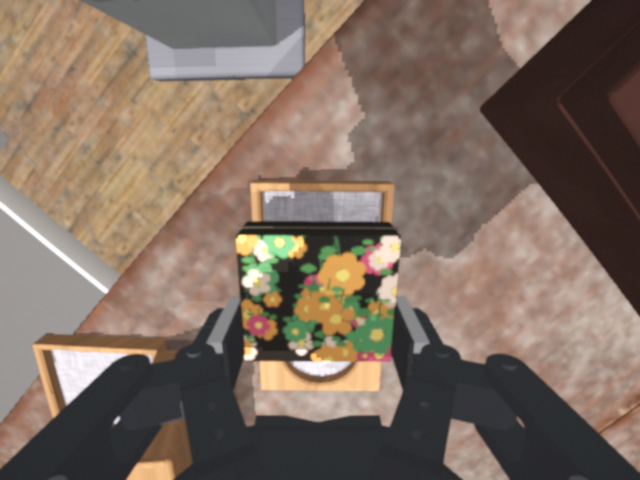

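The box hangs level in the grip, with its near edge at row 224 towards the robot. The recess shows behind it at (323,205). I'll descend part way while correcting, then measure it against the tray.

```bash
python3 -m crank '[[[-0.0014,0.001,0.018,0,0,0,0.04],[-0.0014,0.001,0.018,0,0,0,0.04],[0,0,0.012,0,0,0,0.04],[0,0,0,0,0,0,0.04]]]'
python3 - <<'E'
from h import *
c=bot.capture("wrist"); W=cloud(c)
p,R,s=pose()
L=(W-p)
m=(abs(W[...,2]-(p[2]+.0185))<.005)&(abs(L[...,0])<.08)&(abs(L[...,1])<.031)
print(p, s["q"][3], "box x from",np.nanpercentile(W[m][:,0],[1,99]),"y",np.nanpercentile(W[m][:,1],[1,99]),"z",np.nanmedian(W[m][:,2]))
t=(W[...,2]>.012)&(W[...,2]<.018)&(abs(L[...,1])<.05)&(W[...,0]<p[0])
print("tray x min",np.nanpercentile(W[t][:,0],1),"y",np.nanpercentile(W[t][:,1],[1,99]))
plan([.3685,.2126,.009],88.8,3,.04,ks=(0,))
E
```

```text
time: 6.45
tool_pos: [0.3703, 0.2138, 0.0344]
eef_rot: [-0.001, 0.011, 1.0, -0.001]
ft_force: [-0.0, 0.6, -1.0]
opening: 0.0605
grip_force: 65.9
[0.37069172 0.21400607 0.03495107] 2.2642778310070883 box x from [0.32930403 0.38419695] y [0.18347658 0.2440275 ] z 0.051626482249170255
tray x min 0.3166212281713155 y [0.16889582 0.25405133]
d [-0.0022 -0.0014 -0.026 ] rot [-0.  -0.1 -0. ] rows 3 q7 0.72
[0.0007, -0.0005, 0.0087, -0.0, -0.0, -0.0, 0.04],[0.0007, -0.0005, 0.0087, -0.0, -0.0, -0.0, 0.04],[0.0007, -0.0005, 0.0087, -0.0, -0.0, -0.0, 0.04],
```

```bash
python3 -m crank '[[[0,-0.0015,0.010,0,0,0,0.04],[0,0,0.010,0,0,0,0.04],[0,0,0.0045,0,0,0,0.04],[0,0,0,0,0,0,0.04]]]'
```

```text
time: 7.0
tool_pos: [0.3706, 0.2124, 0.0105]
eef_rot: [-0.0, 0.01, 1.0, -0.0]
ft_force: [-0.3, -0.6, -0.8]
opening: 0.0602
grip_force: 65.9
```

Lower the last millimetre, release, and retreat upward.

```bash
python3 -m crank '[[[0,0,0.001,0,0,0,0.04],[0,0,0,0,0,0,0.066],[0,0,0,0,0,0,0.074],[0,0,0,0,0,0,0.074],[0,0,0,0,0,0,0.074],[0,0,-0.02,0,0,0,0.074],[0,0,-0.04,0,0,0,0.074],[0,0,-0.04,0,0,0,0.074],[0,0,-0.02,0,0,0,0.07],[0,0,0,0,0,0,0.07]]]'
python3 - <<'E'
from h import *
c=bot.capture("wrist"); W=cloud(c)
m=(W[...,2]>.02)&(W[...,2]<.036)&(abs(W[...,0]-.357)<.05)&(abs(W[...,1]-.212)<.05)
Z=W[m]; print(cv2.minAreaRect((Z[:,:2]*1000).astype(np.float32)),np.percentile(Z[:,2],[5,50,95]))
plan([.640,.276,.13],30)
E
```

```text
time: 8.25
tool_pos: [0.3718, 0.213, 0.1312]
eef_rot: [0.002, 0.011, 1.0, 0.001]
ft_force: [-0.3, -0.1, 0.3]
opening: 0.07
grip_force: 0.0
((357.81982421875, 212.6125030517578), (62.312782287597656, 56.01533508300781), 88.63296508789062) [0.02566093 0.02686432 0.02794672]
d [ 2.689e-01  6.350e-02 -1.000e-04] rot [ 0.1  0.  58.8] rows 7 q7 0.80
[-0.0382, 0.0099, 0.0001, 0.0, 0.0, 8.4, 0.07],[-0.0364, 0.0154, 0.0001, 0.0, 0.0, 8.4, 0.07],[-0.0337, 0.0205, 0.0, 0.0, 0.0, 8.4, 0.07],[-0.0304, 0.0252, 0.0, 0.0, 0.0, 8.4, 0.07],[-0.0264, 0.0294, 0.0, 0.0, 0.0, 8.4, 0.07],[-0.0218, 0.0329, 0.0, 0.0, 0.0, 8.4, 0.07],[-0.0168, 0.0357, 0.0, 0.0, 0.0, 8.4, 0.07],
```

The small box sits flat at its correct height (top at 27 mm) in the recess. Next is the egg.

```bash
python3 -m crank '[[[-0.0446,0.0115,0,0,0,0,0.07],[-0.0446,0.0115,0,0,0,0,0.07],[-0.0446,0.0115,0,0,0,0,0.07],[-0.0446,0.0115,0,0,0,0,0.07],[-0.0446,0.0115,0,0,0,0,0.07],[-0.0446,0.0115,0,0,0,0,0.07],[0,0,0,0,0,0,0.07],[0,0,0,0,0,0,0.07]]]'
python3 - <<'E'
from h import *
c=bot.capture("wrist"); save(c,"w3"); W=cloud(c)
for x in bot.silhouettes("wrist","egg")[:2]:
    P=W[x["mask"]]; P=P[~np.isnan(P[:,0])]
    print(x["conf"],x["box"])
    for a,b in((.05,.07),(.03,.05),(.02,.03)):
        T=P[(P[:,2]>a)&(P[:,2]<b)]
        if len(T)>10: print(a,len(T),cv2.minAreaRect((T[:,:2]*1000).astype(np.float32)),np.median(T,0).round(4),P[:,2].max())
plan([.641,.277,.06],88.8)
E
```

```text
time: 9.3
tool_pos: [0.6383, 0.2755, 0.1277]
eef_rot: [-0.002, 0.01, 1.0, -0.001]
ft_force: [-0.4, -0.7, 0.2]
opening: 0.0702
grip_force: 0.0
0.86 [292.9, 211.4, 54.0, 66.9]
0.05 1085 ((641.804443359375, 277.2110900878906), (25.795879364013672, 25.593952178955078), 23.31626319885254) [0.6399 0.2768 0.0547] 0.05864587955082885
0.03 1083 ((640.448974609375, 276.797607421875), (34.46989440917969, 33.5844841003418), 54.7604866027832) [0.6309 0.2769 0.0458] 0.05864587955082885
0.02 328 ((636.3236694335938, 277.3175964355469), (41.064369201660156, 30.453882217407227), 84.67965698242188) [0.6305 0.2775 0.0274] 0.05864587955082885
d [ 0.0027  0.0012 -0.0689] rot [-0.  -0.1  0. ] rows 2 q7 0.96
[-0.0014, 0.0007, 0.0344, -0.0, -0.1, 0.0, 0.07],[-0.0014, 0.0007, 0.0344, -0.0, -0.1, 0.0, 0.07],
```

View pics/w3.png

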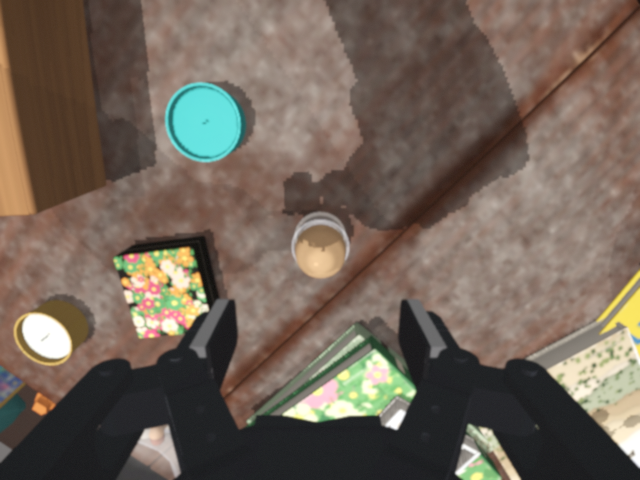

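The egg is centred between the fingers at (320,245), clear of the large box at (165,290) and the book stack at (350,400).

```bash
python3 -m crank '[[[-0.0015,0.0007,0.040,0,0,0,0.07],[-0.0015,0.0007,0.040,0,0,0,0.07],[0,0,0.028,0,0,0,0.07],[0,0,0.0105,0,0,0,0.07],[0,0,0,0,0,0,0.03],[0,0,0,0,0,0,0.02],[0,0,0,0,0,0,0.02],[0,0,0,0,0,0,0.02],[0,0,0,0,0,0,0.02],[0,0,0,0,0,0,0.02]]]'
```

```text
time: 10.65
tool_pos: [0.6438, 0.2779, 0.0131]
eef_rot: [0.001, 0.01, 1.0, 0.001]
ft_force: [-1.4, 0.1, 7.0]
opening: 0.0388
grip_force: 61.0
```

```bash
python3 -m crank '[[[0,0,-0.02,0,0,0,0.02],[0,0,-0.05,0,0,0,0.02],[0.040,-0.014,0,0,0,0,0.02],[0.042,-0.014,0,0,0,0,0.02],[0.042,-0.014,0,0,0,0,0.02],[0.042,-0.014,0,0,0,0,0.02],[0.038,-0.014,0,0,0,0,0.02],[0,0,0,0,0,0,0.02]]]'
python3 - <<'E'
from h import *
bot.capture("wrist");c=bot.capture("wrist"); save(c,"w4"); W=cloud(c); p,R,s=pose(); print(p,s["opening"],s["grip_force"])
for x in bot.silhouettes("wrist","egg")[:1]:
    P=W[x["mask"]]; P=P[~np.isnan(P[:,0])]; T=P[P[:,2]>P[:,2].max()-.01]; print("egg top",cv2.minAreaRect((T[:,:2]*1000).astype(np.float32)),P[:,2].max())
plan([.4345,.211,.015],88.8)
E
```

```text
time: 11.65
tool_pos: [0.4347, 0.2101, 0.082]
eef_rot: [-0.001, 0.01, 1.0, -0.001]
ft_force: [0.3, 0.7, -0.3]
opening: 0.0391
grip_force: 60.6
[0.43837482 0.21189237 0.0824613 ] 0.03899367531955796 60.607878654263914
egg top ((433.1273498535156, 210.9557647705078), (28.54224967956543, 25.309072494506836), 86.46134185791016) 0.12814210104544266
d [-0.0044 -0.0012 -0.0673] rot [ 0.1  0.1 -0. ] rows 2 q7 0.85
[0.0023, -0.0007, 0.0337, 0.0, 0.1, -0.0, 0.039],[0.0022, -0.0007, 0.0337, 0.0, 0.1, -0.0, 0.039],
```

View pics/w4.png

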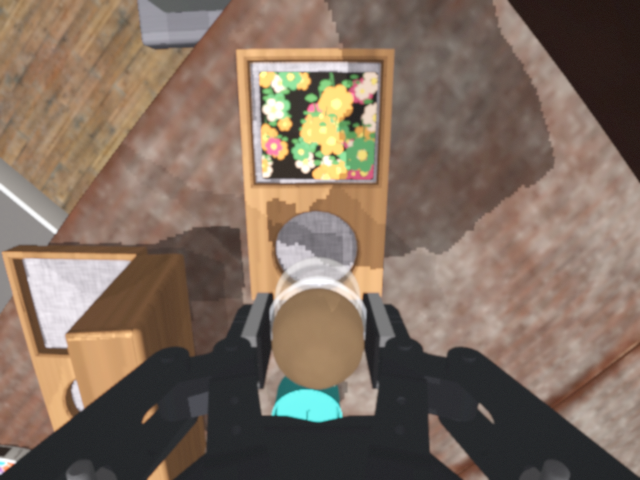

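The small box sits squarely in its recess at (318,125). The egg is upright in the grip at (318,335), over the tray's round recess.

```bash
python3 -m crank '[[[0.0015,-0.0007,0.030,0,0,0,0.02],[0.0015,0,0.020,0,0,0,0.02],[0,0,0.010,0,0,0,0.02],[0,0,0,0,0,0,0.02],[0,0,0,0,0,0,0.02]]]'; python3 -c "
from h import *
c=bot.capture('wrist'); W=cloud(c); x=bot.silhouettes('wrist','egg')[0]
P=W[x['mask']]; P=P[~np.isnan(P[:,0])]; print(P[:,2].max(), pose()[0], P[P[:,2]>P[:,2].max()-.002].mean(0))"
```

```text
time: 12.42
tool_pos: [0.4353, 0.2113, 0.0219]
eef_rot: [0.001, 0.011, 1.0, 0.0]
ft_force: [0.0, -0.1, -0.6]
opening: 0.0392
grip_force: 60.6
0.11089518882928882 [0.43511485 0.21122412 0.02201388] [0.42164536 0.14618432 0.11089519]
```

```bash
python3 -m crank '[[[0,0,0.003,0,0,0,0.02],[0,0,0.0015,0,0,0,0.02],[0,0,0,0,0,0,0.02]]]'
```

```text
time: 12.9
tool_pos: [0.4348, 0.211, 0.018]
eef_rot: [0.0, 0.011, 1.0, 0.0]
ft_force: [-3.1, -1.5, 14.4]
opening: 0.0389
grip_force: 62.2
```

Contact with the floor, 14 N up. I'll release and rise clear of the egg.

```bash
python3 -m crank '[[[0,0,-0.0005,0,0,0,0.044],[0,0,0,0,0,0,0.056],[0,0,0,0,0,0,0.06],[0,0,0,0,0,0,0.06],[0,0,-0.02,0,0,0,0.06],[0,0,-0.04,0,0,0,0.06],[0,0,-0.04,0,0,0,0.07],[0,0,-0.04,0,0,0,0.085],[0,0,0,0,0,0,0.085]]]'
python3 - <<'E'
from h import *
c=bot.capture("wrist"); save(c,"w5",(150,0,520,420)); W=cloud(c)
m=(W[...,2]>.02)&(W[...,2]<.075)&(abs(W[...,0]-.4345)<.03)&(abs(W[...,1]-.211)<.035)
Z=W[m]; print("zmax",Z[:,2].max()); T=Z[Z[:,2]>.055]; print(cv2.minAreaRect((T[:,:2]*1000).astype(np.float32)))
T=Z[(Z[:,2]<.036)]; print("cup",T.min(0),T.max(0))
plan([.677,.158,.16],97)
E
```

```text
time: 14.02
tool_pos: [0.4363, 0.2119, 0.1602]
eef_rot: [0.003, 0.011, 1.0, 0.002]
ft_force: [0.9, -0.0, -0.1]
opening: 0.0853
grip_force: 0.0
zmax 0.06375757013855521
((433.612060546875, 210.69998168945312), (26.02397346496582, 25.0975284576416), 51.314598083496094)
cup [0.41261265 0.19014871 0.02009469] [0.44552714 0.23147639 0.0359473 ]
d [ 0.2418 -0.0532  0.0016] rot [ 0.1  0.2 -8.2] rows 5 q7 0.89
[-0.0486, -0.0096, -0.0002, 0.0, 0.0, -1.6, 0.085],[-0.0483, -0.011, -0.0002, 0.0, 0.0, -1.6, 0.085],[-0.048, -0.0124, -0.0002, 0.0, 0.0, -1.6, 0.085],[-0.0476, -0.0138, -0.0003, 0.0, 0.0, -1.6, 0.085],[-0.0472, -0.0151, -0.0003, 0.0, 0.0, -1.6, 0.085],
```

View pics/w5.png

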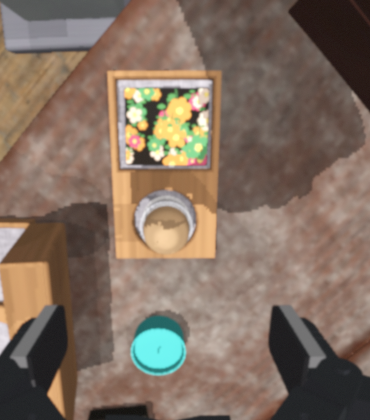

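The egg stands upright in its cup recess at (165,225) in the crop (top at 64 mm), and the small box is seated at (165,125). Next is the large box.

```bash
python3 -m crank '[[[-0.0486,-0.0096,0,0,0,-1.6,0.085],[-0.0483,-0.011,0,0,0,-1.6,0.085],[-0.048,-0.0124,0,0,0,-1.6,0.085],[-0.0476,-0.0138,0,0,0,-1.6,0.085],[-0.0472,-0.0151,0.02,0,0,-1.6,0.085],[0,0,0.02,0,0,0,0.085],[0,0,0,0,0,0,0.085]]]'
python3 - <<'E'
from h import *
bot.capture("wrist"); c=bot.capture("wrist"); W=cloud(c)
for x in bot.silhouettes("wrist","box_large")[:2]:
    P=W[x["mask"]]; P=P[~np.isnan(P[:,0])]; T=P[(P[:,2]>.024)&(P[:,2]<.036)]
    print(x["conf"],cv2.minAreaRect((T[:,:2]*1000).astype(np.float32)),T[:,2].mean())
plan([.677,.158,.006],97)
E
```

```text
time: 14.95
tool_pos: [0.6735, 0.157, 0.1133]
eef_rot: [-0.004, -0.059, 0.998, -0.001]
ft_force: [-1.0, -0.2, -0.9]
opening: 0.085
grip_force: 0.0
0.75 ((677.3177490234375, 157.59197998046875), (70.8138656616211, 62.19104766845703), 6.216378688812256) 0.029826495712912755
d [ 0.0015 -0.0004 -0.1116] rot [ 0.  -0.  -0.1] rows 3 q7 1.28
[-0.0005, -0.0002, 0.0372, 0.0, -0.0, -0.0, 0.085],[-0.0005, -0.0002, 0.0372, 0.0, -0.0, -0.0, 0.085],[-0.0005, -0.0002, 0.0372, 0.0, -0.0, -0.0, 0.085],
```

```bash
python3 -m crank '[[[-0.0015,0,0.040,0,0,0.6,0.085],[0,0,0.035,0,0,0,0.085],[0,0,0.025,0,0,0,0.085],[0,0,0.010,0,0,0,0.085],[0,0,0,0,0,0,0.055],[0,0,0,0,0,0,0.045],[0,0,0,0,0,0,0.045],[0,0,0,0,0,0,0.045],[0,0,0,0,0,0,0.045],[0,0,0,0,0,0,0.045],[0,0,-0.03,0,0,0,0.045],[0,0,-0.05,0,0,0,0.045]]]'; python3 -c "
from h import *
bot.capture('wrist'); print(pose()[0])
plan([.4737,.0465,.10],177.7,11,.045,ks=(0,))
plan([.4737,.0465,.10],177.7,11,.045,ks=(180,))"
```

```text
time: 16.6
tool_pos: [0.6762, 0.157, 0.0864]
eef_rot: [-0.002, -0.054, 0.999, -0.0]
ft_force: [0.8, 0.1, -0.0]
opening: 0.0605
grip_force: 66.5
[0.6811788  0.15846579 0.09548847]
d [-0.2075 -0.112   0.0045] rot [ -0.3   0.5 -81.5] rows 11 q7 1.27
[0.0198, -0.0081, -0.0006, -0.0, 0.0, -7.4, 0.045],[0.0207, -0.0055, -0.0006, -0.0, 0.0, -7.4, 0.045],[0.0213, -0.0027, -0.0006, -0.0, 0.0, -7.4, 0.045],[0.0214, 0.0, -0.0005, -0.0, 0.0, -7.4, 0.045],[0.0212, 0.0028, -0.0005, -0.0, 0.0, -7.4, 0.045],[0.0207, 0.0055, -0.0005, -0.0, 0.0, -7.4, 0.045],[0.0198, 0.0081, -0.0005, -0.0, 0.0, -7.4, 0.045],[0.0186, 0.0106, -0.0005, -0.0, 0.0, -7.4, 0.045],[0.0171, 0.0129, -0.0005, -0.0, 0.0, -7.4, 0.045],[0.0153, 0.015, -0.0004, -0.0, 0.0, -7.4, 0.045],[0.0132, 0.0169, -0.0004, -0.0, 0.0, -7.4, 0.045],
d [-0.2075 -0.112   0.0045] rot [ 0.5  0.3 98.5] rows 11 q7 1.27
[0.0198, -0.0081, -0.0006, 0.0, 0.0, 9.0, 0.045],[0.0183, -0.0111, -0.0006, 0.0, 0.0, 9.0, 0.045],[0.0164, -0.0138, -0.0006, 0.0, 0.0, 9.0, 0.045],[0.014, -0.0162, -0.0005, 0.0, 0.0, 9.0, 0.045],[0.0114, -0.0182, -0.0005, 0.0, 0.0, 9.0, 0.045],[0.0084, -0.0197, -0.0005, 0.0, 0.0, 9.0, 0.045],[0.0052, -0.0208, -0.0005, 0.0, 0.0, 9.0, 0.045],[0.0019, -0.0213, -0.0005, 0.0, 0.0, 9.0, 0.045],[-0.0014, -0.0214, -0.0004, 0.0, 0.0, 9.0, 0.045],[-0.0047, -0.0209, -0.0004, 0.0, 0.0, 9.0, 0.045],[-0.0079, -0.0199, -0.0004, 0.0, 0.0, 9.0, 0.045],
```

```bash
python3 -m crank '[[[0.020,-0.008,-0.02,0,0,-7.4,0.045],[0.0207,-0.0055,-0.02,0,0,-7.4,0.045],[0.0213,-0.0027,-0.02,0,0,-7.4,0.045],[0.0214,0,-0.01,0,0,-7.4,0.045],[0.0212,0.0028,0,0,0,-7.4,0.045],[0.0207,0.0055,0,0,0,-7.4,0.045],[0.0198,0.008,0,0,0,-7.4,0.045],[0.0186,0.0106,0,0,0,-7.4,0.045],[0.017,0.013,0,0,0,-7.4,0.045],[0.0153,0.015,0,0,0,-7.4,0.045],[0.013,0.017,0,0,0,-7.4,0.045],[0,0,0,0,0,0,0.045]]]'
python3 - <<'E'
from h import *
bot.capture('wrist'); c=bot.capture('wrist'); save(c,"w6"); W=cloud(c); p,R,s=pose(); print(p,s["opening"],s["grip_force"])
F=(W[...,2]>.001)&(W[...,2]<.010)&(W[...,0]>.42)&(W[...,0]<.6)&(W[...,1]>0)&(W[...,1]<.09)
n,lab,st,ce=cv2.connectedComponentsWithStats(F.astype(np.uint8))
for i in range(1,n):
    if st[i,4]>300: print("floor",cv2.minAreaRect((W[lab==i][:,:2]*1000).astype(np.float32)))
m=(W[...,2]>p[2]+.012)&(W[...,2]<p[2]+.03)&(abs(W[...,0]-p[0])<.031)&(abs(W[...,1]-p[1])<.05)
if m.sum(): Z=W[m]; print("box",cv2.minAreaRect((Z[:,:2]*1000).astype(np.float32)),np.percentile(Z[:,2],[5,50,95]))
plan([.4737,.0465,.05],177.7,jaw=.045,ks=(0,))
E
```

```text
time: 18.15
tool_pos: [0.4692, 0.045, 0.1574]
eef_rot: [-0.0, -0.692, 0.722, -0.0]
ft_force: [-0.4, 1.1, -0.1]
opening: 0.0606
grip_force: 66.5
[0.47102407 0.0461646  0.15777034] 0.06052672223271879 66.54471158981323
floor ((472.4908752441406, 28.495752334594727), (44.859344482421875, 75.93415832519531), 87.37582397460938)
floor ((560.4788818359375, 43.41069030761719), (59.95936965942383, 57.52948760986328), 55.30733871459961)
box ((470.8652648925781, 44.760074615478516), (72.1058120727539, 62.720951080322266), 88.94950866699219) [0.1772253  0.17851812 0.1795357 ]
d [ 0.0027  0.0003 -0.1078] rot [-0.1  0.  -0.2] rows 3 q7 2.68
[-0.0001, -0.0008, 0.0359, -0.0, 0.0, -0.1, 0.045],[-0.0001, -0.0008, 0.0359, -0.0, 0.0, -0.1, 0.045],[-0.0001, -0.0009, 0.0359, -0.0, 0.0, -0.1, 0.045],
```

View pics/w6.png

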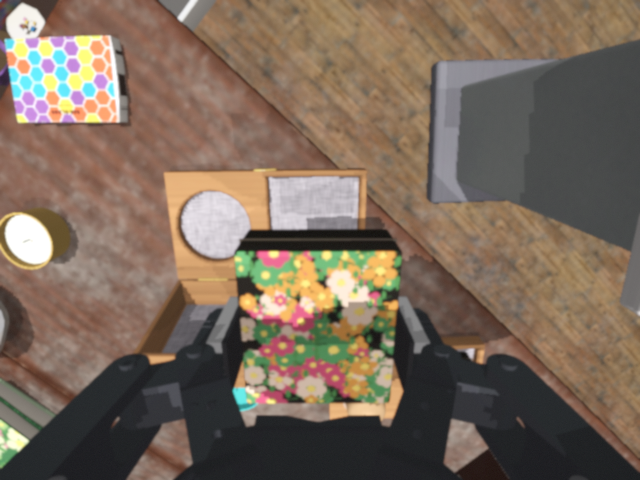

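The large box hangs level at (318,325), and the case's rectangular recess shows behind it at (315,205). The candle recess is at (215,224) and the lid is on the lower side. Lowering.

```bash
python3 -m crank '[[[-0.0005,-0.0012,0.035,0,0,0.6,0.045],[-0.0005,-0.0012,0.035,0,0,0.6,0.045],[0,0,0.030,0,0,0,0.045],[0,0,0.015,0,0,0,0.045],[0,0,0,0,0,0,0.045]]]'
python3 - <<'E'
from h import *
bot.capture('wrist'); c=bot.capture('wrist'); W=cloud(c); p,R,s=pose(); print(p,s["ft_force"])
m=(W[...,2]>p[2]+.012)&(W[...,2]<p[2]+.03)&(abs(W[...,0]-p[0])<.031)&(abs(W[...,1]-p[1])<.05)
Z=W[m]; print("box",cv2.minAreaRect((Z[:,:2]*1000).astype(np.float32)),np.percentile(Z[:,2],[5,50,95]))
E
```

```text
time: 18.88
tool_pos: [0.4728, 0.0474, 0.0418]
eef_rot: [-0.0, -0.685, 0.729, 0.0]
ft_force: [0.3, 0.3, -0.4]
opening: 0.0607
grip_force: 66.6
[0.473609   0.04730045 0.04304258] [ 0.48268283  0.22633056 -0.26338364]
box ((473.3493957519531, 46.47056198120117), (71.38595581054688, 63.833621978759766), 86.79183197021484) [0.06217694 0.06341963 0.06445128]
```

```bash
python3 -m crank '[[[0,0,0.015,0,0,-0.5,0.045],[0,0,0.009,0,0,0,0.045],[0,0,0.003,0,0,0,0.045],[0,0,0.001,0,0,0,0.045],[0,0,0,0,0,0,0.045]]]'
```

```text
time: 19.6
tool_pos: [0.4728, 0.047, 0.0144]
eef_rot: [0.0, -0.688, 0.726, -0.0]
ft_force: [0.2, 0.7, 0.1]
opening: 0.0604
grip_force: 66.6
```

```bash
python3 -m crank '[[[0,0,0.0005,0,0,0,0.045],[0,0,0,0,0,0,0.066],[0,0,0,0,0,0,0.072],[0,0,0,0,0,0,0.072],[0,0,0,0,0,0,0.072],[0,0,-0.02,0,0,0,0.072],[0,0,-0.04,0,0,0,0.072],[0,0,-0.05,0,0,0,0.072],[0,0,-0.05,0,0,0,0.072],[0,0,0,0,0,0,0.072]]]'
python3 - <<'E'
from h import *
c=bot.capture('wrist'); W=cloud(c)
m=(W[...,2]>.026)&(W[...,2]<.045)&(abs(W[...,0]-.473)<.045)&(W[...,1]>0)&(W[...,1]<.088)
Z=W[m]; print("box",cv2.minAreaRect((Z[:,:2]*1000).astype(np.float32)),np.percentile(Z[:,2],[5,50,95]))
plan([.7185,.045,.15],177.7,ks=(0,),jaw=.072)
E
```

```text
time: 20.85
tool_pos: [0.4753, 0.0474, 0.1774]
eef_rot: [0.003, -0.688, 0.726, -0.003]
ft_force: [0.5, -0.6, -0.3]
opening: 0.072
grip_force: 0.0
box ((471.8831481933594, 45.93224334716797), (69.83831024169922, 62.566810607910156), 87.16742706298828) [0.03367642 0.03488389 0.03602096]
d [ 0.2448 -0.0019 -0.0252] rot [-0.2 -0.  -0.8] rows 5 q7 2.68
[-0.0023, -0.0489, 0.0052, -0.0, -0.0, -0.2, 0.072],[-0.0022, -0.0489, 0.0052, -0.0, -0.0, -0.2, 0.072],[-0.002, -0.0489, 0.0052, -0.0, -0.0, -0.2, 0.072],[-0.0019, -0.0489, 0.0051, -0.0, -0.0, -0.2, 0.072],[-0.0017, -0.0489, 0.0051, -0.0, -0.0, -0.2, 0.072],
```

The large box is seated flat (top at 35 mm). Next is the brass candle.

```bash
python3 -m crank '[[[-0.002,-0.049,0.005,0,0,0,0.072],[-0.002,-0.049,0.005,0,0,0,0.072],[-0.002,-0.049,0.01,0,0,0,0.072],[-0.002,-0.049,0.01,0,0,0,0.072],[-0.002,-0.049,0.02,0,0,0,0.072],[0,0,0,0,0,0,0.072]]]'
python3 - <<'E'
from h import *
bot.capture("wrist"); c=bot.capture("wrist"); W=cloud(c)
for x in bot.silhouettes("wrist","candle")[:2]:
    P=W[x["mask"]]; P=P[~np.isnan(P[:,0])]; T=P[(P[:,2]>.016)]
    print(x["conf"],cv2.minEnclosingCircle((T[:,:2]*1000).astype(np.float32)),P[:,2].max(),np.median(c["image"][x["mask"]],0))
plan([.7185,.045,.008],177.7,ks=(0,),jaw=.072)
E
```

```text
time: 21.65
tool_pos: [0.7177, 0.043, 0.1178]
eef_rot: [-0.003, -0.687, 0.726, 0.002]
ft_force: [-0.5, 0.5, 0.1]
opening: 0.0722
grip_force: 0.0
0.85 ((718.8272705078125, 44.83426284790039), 25.270156860351562) 0.02916037457440597 [255. 255. 255.]
d [ 0.0021  0.0009 -0.1144] rot [ 0.2 -0.  -0.8] rows 3 q7 2.70
[-0.0004, -0.0008, 0.0381, 0.1, -0.0, -0.3, 0.072],[-0.0004, -0.0008, 0.0381, 0.1, -0.0, -0.3, 0.072],[-0.0003, -0.0007, 0.0381, 0.1, -0.0, -0.3, 0.072],
```

```bash
python3 -m crank '[[[-0.001,-0.0017,0.040,0,0,0,0.072],[0,0,0.040,0,0,0,0.072],[0,0,0.025,0,0,0,0.072],[0,0,0.0085,0,0,0,0.072],[0,0,0,0,0,0,0.045],[0,0,0,0,0,0,0.03],[0,0,0,0,0,0,0.03],[0,0,0,0,0,0,0.03],[0,0,0,0,0,0,0.03],[0,0,0,0,0,0,0.03],[0,0,-0.03,0,0,0,0.03],[0,0,-0.05,0,0,0,0.03]]]'
python3 - <<'E'
from h import *
bot.capture("wrist"); bot.capture("wrist"); print(pose()[0])
plan([.5595,.0432,.09],177.7,ks=(0,),jaw=.03)
E
```

```text
time: 23.3
tool_pos: [0.718, 0.0441, 0.0892]
eef_rot: [-0.002, -0.688, 0.726, 0.001]
ft_force: [1.6, -0.5, -0.1]
opening: 0.0473
grip_force: 61.9
[0.72364913 0.04548316 0.09702519]
d [-0.1641 -0.0023 -0.007 ] rot [-0.6  0.1 -0.8] rows 4 q7 2.69
[0.0028, 0.041, 0.0013, -0.1, 0.0, -0.2, 0.03],[0.0027, 0.041, 0.0014, -0.1, 0.0, -0.2, 0.03],[0.0025, 0.041, 0.0015, -0.1, 0.0, -0.2, 0.03],[0.0024, 0.041, 0.0017, -0.1, 0.0, -0.2, 0.03],
```

```bash
python3 -m crank '[[[0.0018,0.040,0,0,0,0,0.03],[0.0018,0.040,0,0,0,0,0.03],[0.002,0.040,0,0,0,0,0.03],[0.002,0.040,0,0,0,0,0.03],[0,0,0,0,0,0,0.03],[0,0,0,0,0,0,0.03]]]'
python3 - <<'E'
from h import *
bot.capture("wrist"); c=bot.capture("wrist"); save(c,"w7"); W=cloud(c); p,R,s=pose(); print(p)
m=(W[...,2]>p[2]+.006)&(W[...,2]<p[2]+.03)&(abs(W[...,0]-p[0])<.024)&(abs(W[...,1]-p[1])<.04)
Z=W[m]; print("candle",cv2.minEnclosingCircle((Z[:,:2]*1000).astype(np.float32)),np.percentile(Z[:,2],[5,50,99]))
plan([.5592,.0432,.016],177.7,ks=(0,),jaw=.03)
E
```

```text
time: 24.15
tool_pos: [0.5603, 0.0456, 0.0906]
eef_rot: [0.001, -0.688, 0.726, -0.0]
ft_force: [0.2, 0.3, -1.0]
opening: 0.0471
grip_force: 62.0
[0.56074261 0.04568989 0.09048726]
candle ((560.6595458984375, 44.716087341308594), 27.11115074157715) [0.09825471 0.09956174 0.1171798 ]
d [-0.0015 -0.0025 -0.0745] rot [-0.1  0.  -0.8] rows 2 q7 2.61
[0.0013, 0.0007, 0.0372, -0.0, 0.0, -0.4, 0.03],[0.0013, 0.0007, 0.0372, -0.0, 0.0, -0.4, 0.03],
```

View pics/w7.png

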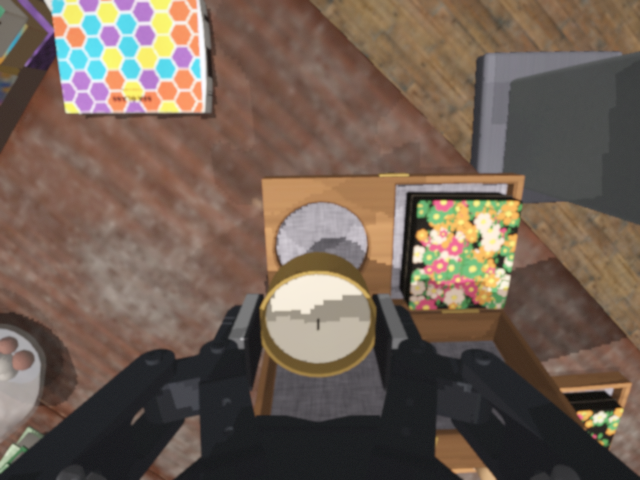

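The candle is level at (318,320) in front of its recess at (322,240). The large box is seated at (465,255).

```bash
python3 -m crank '[[[0.0008,0.0006,0.03,0,0,0,0.03],[0.0008,0.0006,0.025,0,0,0,0.03],[0,0,0.014,0,0,0,0.03],[0,0,0.004,0,0,0,0.03],[0,0,0,0,0,0,0.03]]]'
```

```text
time: 24.88
tool_pos: [0.5589, 0.0444, 0.0178]
eef_rot: [0.0, -0.688, 0.726, -0.0]
ft_force: [0.2, 1.3, -0.6]
opening: 0.0472
grip_force: 62.0
```

```bash
python3 -m crank '[[[0,0,0.0015,0,0,0,0.03],[0,0,0.001,0,0,0,0.03],[0,0,0,0,0,0,0.03]]]'
```

```text
time: 25.25
tool_pos: [0.5592, 0.0443, 0.0169]
eef_rot: [0.001, -0.688, 0.726, -0.001]
ft_force: [-3.9, -1.2, 16.0]
opening: 0.047
grip_force: 63.7
```

Contact with the floor at 16 N. Release and check.

```bash
python3 -m crank '[[[0,0,-0.0005,0,0,0,0.052],[0,0,0,0,0,0,0.06],[0,0,0,0,0,0,0.06],[0,0,0,0,0,0,0.06],[0,0,-0.02,0,0,0,0.06],[0,0,-0.05,0,0,0,0.05],[0,0,-0.06,0,0,0,0.02],[0,0,-0.04,0,0,0,0],[0,0,0,0,0,0,0]]]'
python3 - <<'E'
from h import *
c=bot.capture('wrist'); save(c,"w8"); W=cloud(c)
m=(W[...,2]>.022)&(W[...,2]<.045)&(abs(W[...,0]-.56)<.035)&(W[...,1]>0)&(W[...,1]<.085)
Z=W[m]; print("candle",cv2.minEnclosingCircle((Z[:,:2]*1000).astype(np.float32)),np.percentile(Z[:,2],[5,50,95,99]))
c=bot.capture("top"); W=cloud(c)
d=bot.silhouettes("top","case_lid")[0]; P=W[d["mask"]]; P=P[~np.isnan(P[:,0])]; T=P[P[:,2]>.09]
print("lid",T.min(0),T.max(0)); print(pose()[0],pose()[2]["q"])
E
```

```text
time: 26.38
tool_pos: [0.5606, 0.0448, 0.1903]
eef_rot: [0.003, -0.688, 0.726, -0.003]
ft_force: [0.1, 0.4, -0.1]
opening: -0.0001
grip_force: 0.0
candle ((558.543212890625, 44.38420486450195), 25.24403190612793) [0.0245748  0.02601666 0.03214751 0.03304744]
lid [0.43329334 0.10247248 0.09039877] [0.59703085 0.13841595 0.11095251]
[0.55755222 0.04384257 0.18516864] [ 0.236897    0.38948317 -0.53509135  1.85317483  0.2382148   0.96325332
  2.68485361]
```

View pics/w8.png

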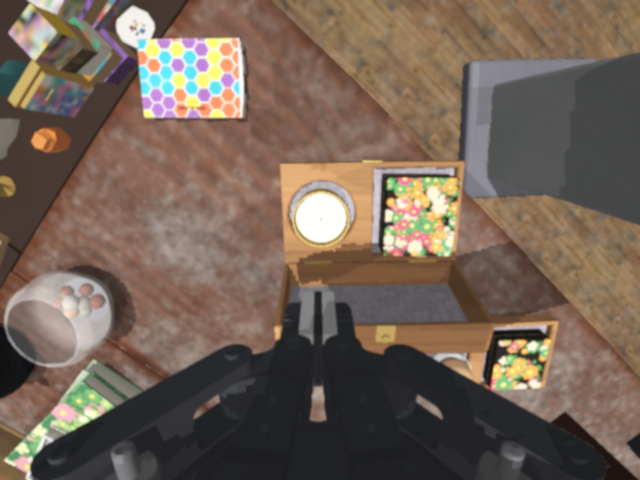

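The candle (320,217) and the large box (420,215) are seated in the case, the egg is visible behind the lid, and the deck at (190,78) is undisturbed. To close the lid I'll go behind it with shut fingers. First I'll check where the wrist camera sits relative to the lid.

Run:
```python
from h import *
c=bot.capture('wrist'); p,R,s=pose(); cam=-np.array(c["R"]).T@np.array(c["t"]); print("cam in tool",R.inv().apply(cam-p).round(3),p)
plan([.5145,.16,.19],177.7,ks=(0,),jaw=0)
```

```text
cam in tool [ 0.079  0.001 -0.143] [0.55730009 0.0438527  0.18457423]
d [-0.0428  0.1161  0.0054] rot [ 0.1 -0.  -0.8] rows 3 q7 2.68
[-0.0379, 0.0163, -0.0018, 0.0, -0.0, -0.3, 0.0],[-0.038, 0.0162, -0.0018, 0.0, -0.0, -0.3, 0.0],[-0.038, 0.016, -0.0018, 0.0, -0.0, -0.3, 0.0],
```

```bash
python3 -m crank '[[[-0.038,0.0163,0,0,0,0,0],[-0.038,0.0163,0,0,0,0,0],[-0.038,0.0163,0,0,0,0,0],[0,0,0.035,0,0,0,0],[0,0,0.035,0,0,0,0],[0,0,0.027,0,0,0,0],[0,0,0,0,0,0,0],[0,0,0,0,0,0,0]]]'
python3 - <<'E'
from h import *
print(pose()[0],pose()[2]["q"][6])
E
```

```text
time: 27.58
tool_pos: [0.5156, 0.1609, 0.0887]
eef_rot: [0.0, -0.688, 0.726, 0.0]
ft_force: [0.3, -0.5, 0.9]
opening: 0.0002
grip_force: 0.0
[0.51561374 0.16086758 0.08865166] 2.356805834793963
```

```bash
python3 -m crank '[[[0.015,0,0,0,0,0,0],[0.0155,0,-0.0013,0,0,0,0],[0.010,0,-0.0025,0,0,0,0],[0.0103,0,-0.0022,0,0,0,0],[0.0105,0,0,0,0,0,0],[0.0105,0,0.0007,0,0,0,0],[0,0,0,0,0,0,0]]]'
```

```text
time: 28.45
tool_pos: [0.511, 0.0872, 0.0931]
eef_rot: [-0.001, -0.687, 0.727, 0.0]
ft_force: [-1.0, 0.5, -0.2]
opening: -0.0002
grip_force: 0.0
```

Run:
```python
from h import *
c=bot.capture("top"); save(c,"t9",(200,130,460,390)); W=cloud(c)
d=bot.silhouettes("top","case_lid")
for x in d[:1]:
    P=W[x["mask"]]; P=P[~np.isnan(P[:,0])]; print(P.min(0),P.max(0)); 
    for y in np.arange(0,.14,.01):
        T=P[abs(P[:,1]-y)<.002]
        if len(T): print(y.round(3),np.percentile(T[:,2],[10,90]).round(3))
```

```text
[ 0.43091604  0.0362824  -0.00230933] [0.50945923 0.11883304 0.18521228]
0.05 [0.095 0.098]
0.06 [0.101 0.105]
0.07 [0.104 0.109]
0.08 [0.088 0.096]
0.09 [0.07 0.08]
0.1 [0.056 0.063]
0.11 [0.042 0.048]
0.12 [-0.001  0.033]
```

View pics/t9.png

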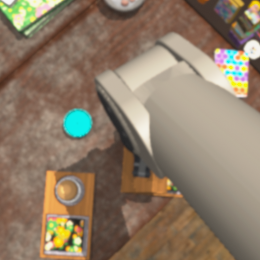

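The lid is swinging with the finger and is now at about 57°. I'll continue round the arc.

```bash
python3 -m crank '[[[0.009,0,0.002,0,0,0,0],[0.009,0,0.0033,0,0,0,0],[0.009,0,0.0052,0,0,0,0],[0.0088,0,0.0058,0,0,0,0],[0.007,0,0.0073,0,0,0,0],[0.007,0,0.008,0,0,0,0],[0.004,0,0.006,0,0,0,0],[0.003,0,0.006,0,0,0,0],[0,0,0,0,0,0,0]]]'
```

```text
time: 29.68
tool_pos: [0.5079, 0.0321, 0.0493]
eef_rot: [-0.001, -0.688, 0.726, 0.001]
ft_force: [0.8, 1.1, -0.1]
opening: -0.0001
grip_force: 0.0
```

```bash
python3 -m crank '[[[0.002,0,0.002,0,0,0,0],[0.001,0,0.0015,0,0,0,0],[0,0,0.001,0,0,0,0],[0,0,0,0,0,0,0]]]'
```

```text
time: 30.18
tool_pos: [0.5083, 0.0291, 0.0455]
eef_rot: [-0.0, -0.688, 0.726, -0.0]
ft_force: [0.0, -0.2, -0.5]
opening: 0.0001
grip_force: 0.0
```

```bash
python3 -m crank '[[[0,0,0.001,0,0,0,0],[0,0,0.0005,0,0,0,0],[0,0,0,0,0,0,0]]]'
```

```text
time: 30.55
tool_pos: [0.5085, 0.029, 0.045]
eef_rot: [-0.0, -0.688, 0.726, -0.0]
ft_force: [-3.7, -0.9, 12.7]
opening: -0.0002
grip_force: 6.4
```

The lid is firmly on its stop: 12.7 N at z = 45 mm. Retreat and check from above.

```bash
python3 -m crank '[[[0,0,-0.02,0,0,0,0],[0,0,-0.05,0,0,0,0],[0,0,-0.06,0,0,0,0],[0.0,-0.05,-0.04,0,0,0,0],[0.02,-0.05,0,0,0,0,0],[0.02,-0.05,0,0,0,0,0],[0,0,0,0,0,0,0]]]'
python3 - <<'E'
from h import *
for n in ("top","scene"):
    c=bot.capture(n); save(c,"e_"+n,(150,150,450,400)); W=cloud(c)
    R=Ro.from_euler("z",87.7,degrees=True).as_matrix(); L=(W-np.array([.5136,.0448,0]))@R
    for y0 in (-.07,-.03,.03,.07):
        print(n,y0,[float(np.nanmedian(L[(abs(L[...,0]-x)<.006)&(abs(L[...,1]-y0)<.006)&(W[...,2]<.12)][:,2]).round(4)) for x in (-.038,0,.038)])
    for l in ("egg","box_small","deck"):
        for x in bot.silhouettes(n,l)[:1]:
            P=W[x["mask"]]; P=P[~np.isnan(P[:,0])]; print(n,l,np.median(P,0).round(3),np.percentile(P[:,2],95).round(4))
E
```

```text
time: 31.42
tool_pos: [0.6573, -0.0219, 0.2119]
eef_rot: [-0.0, -0.686, 0.728, -0.0]
ft_force: [-1.1, -0.1, -1.3]
opening: 0.0
grip_force: 0.0
top -0.07 [0.0443, 0.0441, 0.0449]
top -0.03 [0.0444, 0.0446, 0.0448]
top 0.03 [0.0448, 0.0446, 0.0445]
top 0.07 [0.0448, 0.0452, 0.0448]
top egg [0.433 0.208 0.052] 0.0618
top box_small [0.359 0.212 0.027] 0.0291
top deck [ 0.655 -0.076  0.014] 0.016
scene -0.07 [0.0441, 0.0446, 0.0446]
scene -0.03 [-0.1211, 0.0444, 0.0451]
scene 0.03 [0.0453, 0.0445, 0.0448]
scene 0.07 [-0.013, 0.0447, 0.0447]
scene egg [0.43  0.198 0.039] 0.0612
scene box_small [0.358 0.2   0.027] 0.0299
scene deck [ 0.658 -0.083  0.015] 0.0168
```

View pics/e_scene.png

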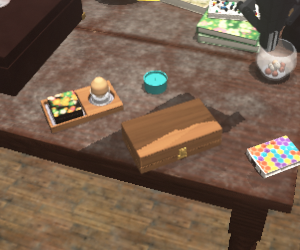

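The case is shut flat at (172,132): its lid is level at 45 mm everywhere in the top view. The tray with the box and egg is at (82,100), the deck at (275,155) hasn't moved, and the turquoise tin at (155,80) is untouched.

```bash
python3 -c "
from workcell import bot
print(bot.job_done())"
```

```text
the job is handed in; nothing more can be done
None
```

Both gift sets are made up: all four goods stand flat in their recesses, the case lid is fully shut (level at 45 mm), and the cards and turquoise tin were left alone; the job was handed in at about 31.5 s of the 112 s allowed.

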